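# Lock the indexing disc with its bar

### The job

Lock the indexing fixture: with the fingertips, push the red handle round until the slot in the disc's rim lines up with the steel locking bar, then push the bar's blue plate until the bar is fully home in the slot, with the plate up against its guide. Only push things, lift nothing, and leave the tools and parts around the fixture where they are.

Things in the scene. Friction and masses are not known exactly. Their poses are not given: they have to be found in the camera images.
- fixture: The fixture, fixed to the bench: round black foot 230 mm across, 12 mm thick, an 84 mm wide arm on its -y side out to 285 mm. Origin: on the bench top on the disc's axis. y runs along the bar's line, from bar towards disc; z up. The bar's guide (dark walls, two straps, 50 mm wide, up to 49 mm above the bench) reaches from y = -112 to -200 mm.
- disc: Aluminium locking disc, 200 mm across, 20 to 40 mm above the bench, turning without stops about the fixture's vertical axis; origin on the axis at its underside. It stays where it is left (friction 0.15 N m, 2 N at the handle). A grey piston (101 mm across, up to 116 mm above the bench) is mounted at its centre.
- slot_mouth (a point): Centre of the mouth of the disc's only slot (26 mm wide, 38 mm deep, open at the rim, a short yellow line points to it): on the disc's top face at the rim, 100 mm from the axis, on the disc's -y side. The bar cannot pass the rim elsewhere.
- bar_line (a point): Point fixed to the fixture, where the bar's centre line meets the disc's rim, at the height of the disc's top: the slot is lined up when slot_mouth stands here.
- handle (a point): Red upright handle fixed to the disc, for pushing it round: a cylinder 20 mm across, 84 mm from the axis, a quarter turn clockwise (seen from above) from the slot. This point is on its centre line, 90 mm above the bench; the handle reaches from the disc's top (40 mm above the bench) to 98 mm; its lowest 4 mm is a collar 28 mm across.
- bar: Loose steel locking bar, captive in the guide (18 mm wide, 16 mm high, about 350 g, slides with a few N), round nose at y = +130 mm, blue push plate at its outer end. Origin: on its underside, 22 mm above the bench, below the plate's inner face; y points to the disc. Fully home, this face rests on the guide's end (origin at y = -200 mm of the fixture), the nose 30 mm inside the slot.
- push_plate (a point): Centre of the outer face of the bar's upright blue push plate, 50 mm above the bench; the plate is 56 mm wide, 10 mm thick and reaches from 22 to 78 mm above the bench. At the start it stands 40 to 58 mm short of home.
- foam_cup: Bystander: white foam cup, 81 mm across, 94 mm tall, left of the fixture.
- thread_sealer_bottle: Bystander: white plastic bottle lying on its side, 122 mm long, 53 mm thick.
- dead_blow_hammer: Bystander: orange hammer lying flat, 335 mm long, head 191 mm wide, 46 mm thick, far left.
- screwdriver: Bystander: black-handled screwdriver lying between robot and fixture, 200 mm long, 29 mm thick.
- piston: Bystander: loose grey piston standing on its crown behind the fixture, 101 mm across, 76 mm tall.
- wrist_pin: Bystander: bare steel pin standing on end, 23 mm across, 70 mm tall, right of the fixture.
- threadlock_bottle: Bystander: small red bottle standing, 24x40 mm, 80 mm tall, right of the fixture at the back.
Mind the look-alikes: they are no part of the job. Leave any orange look-alike of the bar alone.

How it is judged:
On the way, in this order (a step that is already met when the one before it is completed fails the run):
1. the slot is lined up with the bar (within 10 mm at the rim) (horizontal distance between slot_mouth and bar_line below 0.01 m), for 0.1 s.
2. the bar is pushed home (y of bar in the frame of fixture between -0.205 and -0.19 m and x of bar in the frame of fixture between -0.006 and 0.006 m and z of bar in the frame of fixture below 0.028 m), for 0.2 s.
At the end, for the whole second after the job is handed in: The bar is in the slot with its plate within 5 mm of the guide's end, lying flat on its guide (within 6 mm of its line in height and sideways), the slot's mouth is within 10 mm of the bar's line, and bar and disc are at rest (all of step 2 and horizontal distance between slot_mouth and bar_line below 0.01 m and linear speed of bar below 0.01 m/s and angular speed of disc below 0.05 rad/s); the robot touches nothing.
It fails at once if the bar is lifted more than 10 mm or tilted more than 0.2 rad, or drawn out of its guide (z of bar in the frame of fixture above 0.032 m or angle between bar's own z axis and vertical above 0.2 rad or y of bar in the frame of fixture below -0.3 m).
It fails at once if a bystander is lifted or moved more than 25 mm, or knocked over (distance of any of foam_cup, thread_sealer_bottle, dead_blow_hammer, screwdriver, piston, wrist_pin, threadlock_bottle from where it was at the start of the episode above 0.025 m or angle between any of foam_cup, piston, wrist_pin, threadlock_bottle's own z axis and vertical above 0.5 rad).
It also fails if it takes over 61 s, if anything falls off the work surface, if the arm or the gripper's body presses on something with over 40 N, if the wrist force passes 120 N, or if a joint passes its speed limit or range.

### The arm

A 6-joint arm with a two-finger parallel gripper is mounted at the origin on a cart in front of the work surface, level with it; the furniture and walls round the work are solid. World frame = base frame: x ahead of the robot, y to its left, z up, the work surface at z = 0. Lengths are in m, angles in rad, forces in N, time in s.
With the tool pointing down it reaches from about 0.35 to 0.85 m from the base axis. Payload 8.1 kg.
Tool frame: the origin (TCP) lies between the finger pads; the fingertips stand 14 mm ahead of it and the grasp point (between the pads) lies 5 mm behind it; z points along the fingers, y is the line along which they close (so a half turn about z gives the same grasp; the last joint's range is limited). The gripper opens to 93 mm and grips with 3 to 60 N. Pads are 15 mm wide; open, the fingers measure 128 mm over their backs; the gripper's body (75 mm by 188 mm) begins 65 mm behind the grasp point.
Start: joints at [-1.275, 0.13, 1.488, -0, 1.523, -0.085], TCP at [0.223, -0.557, 0.194] pointing down, gripper open.
Joint ranges: [-2.96, 2.96], [-0.89, 2.26], [0.02, 2.5], [-1.34, 4.48], [0, 2.73], [-2.66, 2.66]. Speed limits (rad/s): [2.39, 2.39, 2.79, 3.14, 3.14, 3.14].

### API

Orientations are given as a rotation vector (axis times angle).
In Python, from plant import robot gives the robot as it stands.
- The arm moves only by the tool arm_command, never from a script. Its argument "targets" is a list of rows, each an object of numbers: "x", "y", "z": the shift along the world's x, y, z in units of 500 mm (1.0 is 500 mm); "rx", "ry", "rz": the turn, a rotation vector about the world's x, y, z in units of 2 rad (1.0 is 2 rad); "claw": the closure in counts, from 0 (fully open) to 255 (shut). In form: [{"x": .., "y": .., "z": .., "rx": .., "ry": .., "rz": .., "claw": ..}, ...]. A call has 1 to 10 rows; each row is the pose to reach, as a shift and turn from the pose commanded when the call began; what a row does not reach only later rows make up. A row lasts 1/12 s, in which the tool goes at most 41.7 mm and 7.16 degrees, less where a joint would pass 70% of its speed; a pose out of reach is approached as far as the arm can. A call with a number of a shift or a turn outside -1 to 1 is refused whole. A call with a gripper value outside its range is refused whole. The fingers move at their own pace and stop on an object; "squeeze" is the grip in N (left out, the last holds). Time passes only in rows, so rows that repeat a pose let the fingers close. It gives the time, the measured TCP pose, the force, the opening and the grip force at its end, in the units of the state.
- robot.read_state(): the state, without advancing time (a new reading comes with each control period).
- robot.read_camera(name): name is "scene" or "top" or "wrist"; returns (picture, depth): 384x512x3 uint8, red, green, blue; 384x512 float32, m along the optical axis (not along the pixel's ray), 0 where there is no reading.
- robot.get_calibration(name): a dict with "intrinsics" (3x3 intrinsics, pixels), "origin" and "orientation" of the camera in the world. Camera axes: x right, y up, looking along -z (the intrinsics and any distortion apply to the point x, -y, -z); pixel columns grow to the right and rows downward; lengths in m; the calibration is good to about 2 mm. A picture is of the moment at which its call begins: read the wrist's pose just before it. get_calibration takes no time and is no camera call; for the wrist camera it gives the pose at the moment of the call.
- robot.close_job(): hands the job in; it is judged then, once.
The state is a dict: "t": time; "q": joint angles; "dq": joint speeds; "joint_torque": joint torques, N m; "tool_pos": TCP position; "orientation": TCP orientation; "force": force on the tool from outside, world axes, zero at the start; "wrist_torque": the same for the moment, N m; "opening": finger opening in m; "gripper_force": force on a finger pad.
Only numpy, scipy, OpenCV 4.12 (cv2) and the standard library are available. Lean on these libraries where they do the work, as an engineer would, in place of code of your own. Each camera call takes 0.05 s, during which the arm holds its last target. There are 200 camera calls.

## Working session

There is one attempt and no reset: what is moved stays moved. The work goes in short steps, Python scripts to look and compute and a tool call to move; the robot and the scene stay as the last step left them, time stands still between calls to the robot, and variables do not carry over. Pictures are saved under pics/ and viewed, at most 12 in all, crops included, and the job is handed in when it is done.

Besides the shell and the picture viewer there is one more tool, called after ">>>" by a JSON object that holds its "op" and its "data". arm_command: Moves the arm, as the interface text tells. Shifts and turns lie within -1 to 1; 1 stands for 500 mm of shift or 2 rad of turn. Its arguments: {"type":"object","properties":{"targets":{"type":"array","items":{"type":"object","properties":{"x":{"type":"number","minimum":-1,"maximum":1},"y":{"type":"number","minimum":-1,"maximum":1},"z":{"type":"number","minimum":-1,"maximum":1},"rx":{"type":"number","minimum":-1,"maximum":1},"ry":{"type":"number","minimum":-1,"maximum":1},"rz":{"type":"number","minimum":-1,"maximum":1},"claw":{"type":"number"}}}},"squeeze":{"type":"number"}},"required":["targets"]}

```bash
mkdir -p pics; cat > h.py <<'E'
import numpy as np, cv2
from plant import robot
def cap(name):
    c=robot.get_calibration(name); im,d=robot.read_camera(name); return im,d,c
def world(d,c):
    K=np.array(c['intrinsics']);R=np.array(c['orientation'])
    if R.size==3: R=cv2.Rodrigues(R.astype(float))[0]
    v,u=np.mgrid[:d.shape[0],:d.shape[1]]
    x=(u-K[0,2])/K[0,0]*d; y=(v-K[1,2])/K[1,1]*d
    return np.stack([x,-y,-d],-1)@R.T+np.array(c['origin'])
E
python3 - <<'E'
from h import *
s=robot.read_state(); print(s['t'],s['tool_pos'],s['orientation'],s['opening'])
for n in ('top','scene'):
    im,d,c=cap(n); cv2.imwrite(f'pics/{n}0.png',im[:,:,::-1]); np.savez(f'{n}0.npz',im=im,d=d,P=world(d,c))
    print(n,c,d.min(),d.max())
E
```

```text
0.0 [ 0.22285008 -0.55642676  0.19308899] [-3.08302852e+00 -5.94287434e-01  3.11171405e-04] 0.09306768167897699
top {'intrinsics': array([[440.97740288,   0.        , 264.50555023],
       [  0.        , 440.97740288, 192.01795563],
       [  0.        ,   0.        ,   1.        ]]), 'origin': array([-0.0290878 ,  0.17472548,  1.64864228]), 'orientation': array([ 0.26103701, -0.38147475, -1.88345123])} 0.0 2.7572496
scene {'intrinsics': array([[366.55845799,   0.        , 255.89863393],
       [  0.        , 366.55845799, 189.76238943],
       [  0.        ,   0.        ,   1.        ]]), 'origin': array([-0.36675869, -0.57134959,  1.33015102]), 'orientation': array([ 0.63883057, -0.37756479, -1.00091085])} 0.0 2.9150717
```

View pics/top0.png

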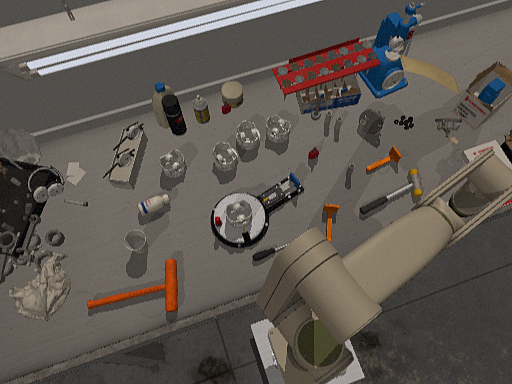

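View pics/scene0.png

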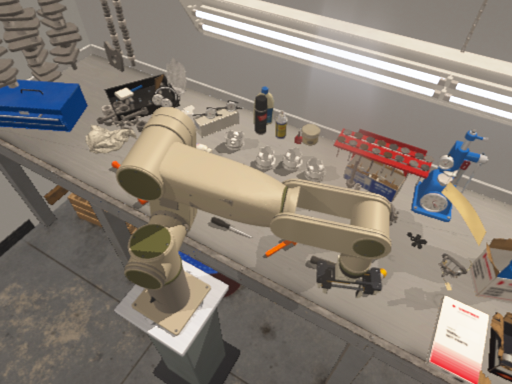

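The top view shows the fixture: disc at about (240,218), red handle (218,221), black guide running up-right to the blue plate at (296,182). In the scene view the arm hides it. I'll enlarge and measure the top view.

```bash
python3 - <<'E'
from h import *
z=np.load('top0.npz'); im,P=z['im'],z['P']
cr=im[150:280,190:350]; cv2.imwrite('pics/crop0.png',cv2.resize(cr[:,:,::-1],None,fx=5,fy=5,interpolation=cv2.INTER_CUBIC)[:600,:800])
hsv=cv2.cvtColor(im,cv2.COLOR_RGB2HSV)
H,S,V=[hsv[...,i].astype(int) for i in range(3)]
reg=np.zeros(H.shape,bool); reg[150:280,190:350]=1
red=reg&((H<6)|(H>174))&(S>150)&(V>60); blue=reg&(H>100)&(H<125)&(S>120)
yel=reg&(H>22)&(H<35)&(S>120)
for n,m in (('red',red),('blue',blue),('yel',yel)):
    k,l,st,ce=cv2.connectedComponentsWithStats(m.astype(np.uint8))
    for i in range(1,k):
        if st[i,4]>2:
            p=P[l==i]; print(n,st[i],ce[i].round(1),np.median(p,0).round(4),p.min(0).round(3),p.max(0).round(3))
# disc rim: bright, z 0.035..0.045
pz=reg&(P[...,2]>.033)&(P[...,2]<.047)&(V>110)&(S<60)
p=P[pz]; print(len(p)); 
ys,xs=np.nonzero(pz)
hull=cv2.convexHull(p[:,:2].astype(np.float32)); print(cv2.minEnclosingCircle(hull))
t=reg&(P[...,2]>.1)&(P[...,2]<.13); print('piston top',t.sum(),np.median(P[t],0),cv2.minEnclosingCircle(P[t][:,:2].astype(np.float32)))
E
```

```text
red [308 150  11   9  59] [312.8 154.1] [ 0.6958 -0.3037  0.0364] [ 0.687 -0.338 -0.006] [ 0.735 -0.29   0.053]
red [215 217   5   8  34] [217.2 220.3] [0.5306 0.1528 0.0931] [0.526 0.144 0.038] [0.567 0.16  0.101]
blue [290 173  10  17  82] [294.4 180.4] [ 0.598  -0.1836  0.0684] [ 0.575 -0.212 -0.008] [ 0.653 -0.173  0.082]
blue [245 234   3   2   3] [246.  234.3] [0.4697 0.0626 0.0084] [0.465 0.059 0.006] [0.472 0.069 0.021]
955
((0.630827009677887, 0.03537330403923988), 0.19954174757003784)
piston top 107 [0.53145685 0.06807685 0.10324664] ((0.5356535315513611, 0.08836270868778229), 0.06954377889633179)
```

View pics/crop0.png

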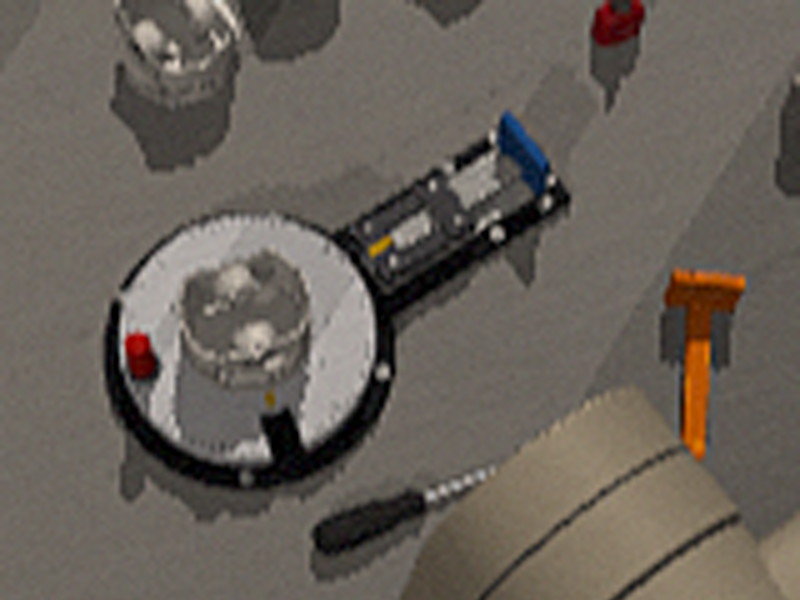

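The crop shows the slot at crop (283,435), i.e. px (246.6,237), with the handle at px (218,221) and the plate at px (295,181). The orange T at px (331,220) is a look-alike. The disc has to turn counterclockwise by about 100°. Next is the exact geometry, using ray–plane intersection.

```bash
cat >> h.py <<'E'
def ray(uv,c,z):
    K=np.array(c['intrinsics']);R=cv2.Rodrigues(np.array(c['orientation'],float))[0]
    uv=np.atleast_2d(uv).astype(float)
    r=np.c_[(uv[:,0]-K[0,2])/K[0,0],-(uv[:,1]-K[1,2])/K[1,1],-np.ones(len(uv))]@R.T
    o=np.array(c['origin']); return (o+r*((z-o[2])/r[:,2])[:,None])
def fitc(p,r):
    from scipy.optimize import least_squares
    f=least_squares(lambda c:np.hypot(*(p[:,:2]-c).T)-r,p[:,:2].mean(0),loss='soft_l1',f_scale=.002); return f.x,np.abs(f.fun).mean()
E
python3 - <<'E'
from h import *
z=np.load('top0.npz'); im,P=z['im'],z['P']; c=robot.get_calibration('top')
V=im.max(2).astype(int);S=V-im.min(2)
m=np.zeros(V.shape,np.uint8); m[190:250,210:270]=((V>105)&(S<40))[190:250,210:270]
d=P[...,2]; m&=((d>.03)&(d<.05)).astype(np.uint8)
n,l,st,ce=cv2.connectedComponentsWithStats(m); i=1+st[1:,4].argmax(); print(st[i])
cn=max(cv2.findContours((l==i).astype(np.uint8),0,cv2.CHAIN_APPROX_NONE)[0],key=len)
h=cv2.convexHull(cn)[:,0]; w=ray(h,c,.04); print('axis',fitc(w,.1)); A=fitc(w,.1)[0]
f=lambda x,y:(190+(x-2)/5,150+(y-2)/5)
B=lambda q:ray(f(*q),c,z0)[0]
def pr(n,q,z0):
    w=ray(f(*q),c,z0)[0]; v=w[:2]-A; print(n,w.round(4),np.hypot(*v).round(4),np.degrees(np.arctan2(v[1],v[0])).round(1))
pr('slot',(287,458),.04);pr('slotinner',(277,413),.04);pr('handle top',(137,343),.098);pr('handlebase',(146,376),.04)
pr('plate top L',(504,115),.078);pr('plate top R',(548,165),.078);pr('plate bottom R',(543,193),.022)
pr('strap1 L',(430,188),.049);pr('strap1R',(457,220),.049);pr('strap2L',(368,226),.049);pr('strap2R',(394,262),.049);pr('screw out',(547,202),.012);pr('armcornerR',(568,198),.012);
pr('armcornerL',(495,128),.012);
o=(P[...,2]>.09)&(P[...,2]<.13);o[:190]=0;o[225:]=0;o[:,:222]=0;o[:,260:]=0;print(np.median(P[o],0))
E
```

```text
[214 193  51  48 897]
axis (array([0.53605861, 0.06823557]), np.float64(0.0013435544599794552))
slot [0.4332 0.0705 0.04  ] 0.1029 178.7
slotinner [0.4694 0.0663 0.04  ] 0.0667 -178.3
handle top [0.5376 0.1509 0.098 ] 0.0827 88.9
handlebase [0.531  0.1514 0.04  ] 0.0833 93.5
plate top L [ 0.6299 -0.1777  0.078 ] 0.2632 -69.1
plate top R [ 0.5783 -0.1947  0.078 ] 0.2663 -80.9
plate bottom R [ 0.5784 -0.1951  0.022 ] 0.2667 -80.9
strap1 L [ 0.6021 -0.1063  0.049 ] 0.1866 -69.3
strap1R [ 0.5693 -0.1169  0.049 ] 0.1881 -79.8
strap2L [ 0.5879 -0.0493  0.049 ] 0.1284 -66.2
strap2R [ 0.5525 -0.0582  0.049 ] 0.1276 -82.6
screw out [ 0.5737 -0.1976  0.012 ] 0.2684 -81.9
armcornerR [ 0.5713 -0.2148  0.012 ] 0.2852 -82.9
armcornerL [ 0.6491 -0.1814  0.012 ] 0.274 -65.6
[0.53541972 0.06910003 0.10021011]
```

Geometry checks out. The axis is at (0.536, 0.068). The slot is at about 180° and the handle at about 90.5°. The bar line is at about -75°, with the plate's outer face about 0.263 from the axis, inside the 250–268 mm expected. I'll shut the fingers and move to behind the handle on its far side.

>>> {"op": "arm_command", "data": {"targets": [{"x": 0.034,"y": 0.07,"z": 0.01,"rz": -0.02,"claw": 255},{"x": 0.09,"y": 0.18,"z": 0.03,"rz": -0.05,"claw": 255},{"x": 0.36,"y": 0.72,"z": 0.04,"rz": -0.22,"claw": 255},{"x": 0.36,"y": 0.72,"z": 0.04,"rz": -0.22,"claw": 255},{"x": 0.36,"y": 0.72,"z": 0.04,"rz": -0.22,"claw": 255},{"x": 0.36,"y": 0.72,"z": 0.04,"rz": -0.22,"claw": 255},{"x": 0.36,"y": 0.72,"z": 0.04,"rz": -0.22,"claw": 255},{"x": 0.36,"y": 0.72,"z": 0.04,"rz": -0.22,"claw": 255},{"x": 0.36,"y": 0.72,"z": 0.04,"rz": -0.22,"claw": 255},{"x": 0.36,"y": 0.72,"z": 0.04,"rz": -0.22,"claw": 255}]}}

```text
schema error: expected keys x, y, z, rx, ry, rz, claw
```

>>> {"op": "arm_command", "data": {"targets": [{"x": 0.034,"y": 0.07,"z": 0.01,"rx": 0,"ry": 0,"rz": -0.02,"claw": 255},{"x": 0.09,"y": 0.18,"z": 0.03,"rx": 0,"ry": 0,"rz": -0.05,"claw": 255},{"x": 0.36,"y": 0.72,"z": 0.04,"rx": 0,"ry": 0,"rz": -0.22,"claw": 255},{"x": 0.36,"y": 0.72,"z": 0.04,"rx": 0,"ry": 0,"rz": -0.22,"claw": 255},{"x": 0.36,"y": 0.72,"z": 0.04,"rx": 0,"ry": 0,"rz": -0.22,"claw": 255},{"x": 0.36,"y": 0.72,"z": 0.04,"rx": 0,"ry": 0,"rz": -0.22,"claw": 255},{"x": 0.36,"y": 0.72,"z": 0.04,"rx": 0,"ry": 0,"rz": -0.22,"claw": 255},{"x": 0.36,"y": 0.72,"z": 0.04,"rx": 0,"ry": 0,"rz": -0.22,"claw": 255},{"x": 0.36,"y": 0.72,"z": 0.04,"rx": 0,"ry": 0,"rz": -0.22,"claw": 255},{"x": 0.36,"y": 0.72,"z": 0.04,"rx": 0,"ry": 0,"rz": -0.22,"claw": 255}]}}

```text
t: 0.93
tool_pos: [0.4036, -0.1943, 0.214]
orientation: [-3.14, 0.092, -0.0]
force: [0.8, -1.2, 0.0]
opening: 0.031
gripper_force: 0.0
```

>>> {"op": "arm_command", "data": {"targets": [{"x": 0.35,"y": 0.67,"z": 0,"rx": 0,"ry": 0,"rz": -0.23,"claw": 255},{"x": 0.35,"y": 0.67,"z": 0,"rx": 0,"ry": 0,"rz": -0.23,"claw": 255},{"x": 0.35,"y": 0.67,"z": 0,"rx": 0,"ry": 0,"rz": -0.23,"claw": 255},{"x": 0.35,"y": 0.67,"z": 0,"rx": 0,"ry": 0,"rz": -0.23,"claw": 255},{"x": 0.35,"y": 0.67,"z": 0,"rx": 0,"ry": 0,"rz": -0.23,"claw": 255},{"x": 0.35,"y": 0.67,"z": 0,"rx": 0,"ry": 0,"rz": -0.23,"claw": 255},{"x": 0.35,"y": 0.67,"z": 0,"rx": 0,"ry": 0,"rz": -0.23,"claw": 255},{"x": 0.35,"y": 0.67,"z": 0,"rx": 0,"ry": 0,"rz": -0.23,"claw": 255},{"x": 0.35,"y": 0.67,"z": 0,"rx": 0,"ry": 0,"rz": -0.23,"claw": 255},{"x": 0.35,"y": 0.67,"z": 0,"rx": 0,"ry": 0,"rz": -0.23,"claw": 255}]}}

```text
t: 1.77
tool_pos: [0.5785, 0.1415, 0.2133]
orientation: [-3.037, 0.804, 0.001]
force: [0.4, -0.7, 0.3]
opening: 0.0004
gripper_force: 0.0
```

```bash
python3 - <<'E'
from h import *
s=robot.read_state(); print(s['t'],s['tool_pos'],s['orientation'],s['opening'],s['q'].round(2) if hasattr(s['q'],'round') else s['q'])
im,d,c=cap('wrist'); np.savez('w1.npz',im=im,d=d,P=world(d,c)); cv2.imwrite('pics/w1.png',im[:,:,::-1])
im2,d,c=cap('scene'); cv2.imwrite('pics/s1.png',im2[:,:,::-1])
P=np.load('w1.npz')['P']; hsv=cv2.cvtColor(im,cv2.COLOR_RGB2HSV)
m=((hsv[...,0]<6)|(hsv[...,0]>174))&(hsv[...,1]>150)&(hsv[...,2]>60)&(P[...,2]>.085)&(P[...,2]<.11)
print(m.sum(),np.median(P[m],0),P[m].min(0),P[m].max(0))
E
```

```text
1.7667 [0.57848043 0.14150202 0.21333033] [-3.03655957e+00  8.03742354e-01  1.39948279e-03] 0.00044468999519492003 [0.15 0.11 1.47 0.   1.56 2.24]
136 [0.54462414 0.15224428 0.09725947] [0.53547574 0.14473784 0.08521651] [0.54956307 0.15980343 0.0996835 ]
```

View pics/w1.png

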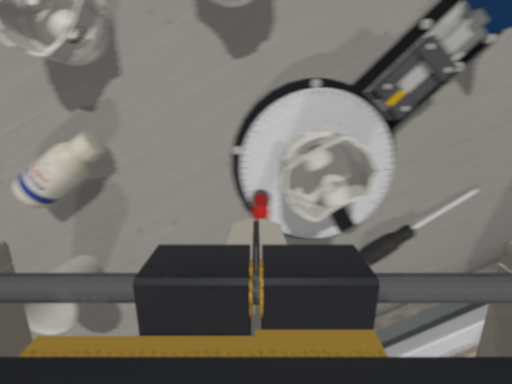

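The wrist view shows the handle at (260,205), the slot at (343,218), the disc centred near (315,160) and the guide at upper right. The loose piston and bottle are well clear. I'll refine the axis and bar line from this closer view.

```bash
python3 - <<'E'
from h import *
z=np.load('w1.npz'); im,P=z['im'],z['P']; c=robot.get_calibration('wrist')
V=im.max(2).astype(int);S=V-im.min(2)
m=((V>120)&(S<40)&(P[...,2]>.03)&(P[...,2]<.05)).astype(np.uint8); m[:,:225]=0;m[:,402:]=0;m[235:]=0
n,l,st,ce=cv2.connectedComponentsWithStats(m); i=1+st[1:,4].argmax(); print(st[i])
cn=max(cv2.findContours((l==i).astype(np.uint8),0,cv2.CHAIN_APPROX_NONE)[0],key=len)
w=ray(cv2.convexHull(cn)[:,0],c,.04); A,e=fitc(w,.1); print('axis',A,e)
for n,q,zz in (('slot',(349,230),.04),('slotin',(339,208),.04),('strap1L',(431,42),.049),('strap1R',(450,72),.049),('strap2L',(368,88),.049),('strap2R',(390,118),.049),('yel',(397,98),.038),('handletop',(260,200),.098)):
    p=ray(q,c,zz)[0]; v=p[:2]-A; print(n,p.round(4),np.hypot(*v).round(3),np.degrees(np.arctan2(v[1],v[0])).round(1))
A0=np.array([.536,.068]);b0=60
for b in (66,72,78,84,90,96,102,108,114,120,126,132,138,144,150,156,162,168,174,177,180,183):
    r=np.radians(b); print(b,(A0+.084*np.array([np.cos(r),np.sin(r)])).round(4),end=' ')
cv2.imwrite('pics/w1c.png',cv2.resize(im[0:260,220:512,::-1],None,fx=2.3,fy=2.3,interpolation=cv2.INTER_CUBIC))
E
```

```text
[  243    88   153   147 10305]
axis [0.53938011 0.06775104] 0.001058765639955661
slot [0.4403 0.0697 0.04  ] 0.099 178.9
slotin [0.4764 0.068  0.04  ] 0.063 179.7
strap1L [ 0.61   -0.1065  0.049 ] 0.188 -67.9
strap1R [ 0.569  -0.1147  0.049 ] 0.185 -80.8
strap2L [ 0.5999 -0.0246  0.049 ] 0.11 -56.8
strap2R [ 0.555 -0.034  0.049] 0.103 -81.3
yel [ 0.5703 -0.0549  0.038 ] 0.126 -75.9
handletop [0.5557 0.1474 0.098 ] 0.081 78.4
66 [0.5702 0.1447] 72 [0.562  0.1479] 78 [0.5535 0.1502] 84 [0.5448 0.1515] 90 [0.536 0.152] 96 [0.5272 0.1515] 102 [0.5185 0.1502] 108 [0.51   0.1479] 114 [0.5018 0.1447] 120 [0.494  0.1407] 126 [0.4866 0.136 ] 132 [0.4798 0.1304] 138 [0.4736 0.1242] 144 [0.468  0.1174] 150 [0.4633 0.11  ] 156 [0.4593 0.1022] 162 [0.4561 0.094 ] 168 [0.4538 0.0855] 174 [0.4525 0.0768] 177 [0.4521 0.0724] 180 [0.452 0.068] 183 [0.4521 0.0636]
```

View pics/w1c.png

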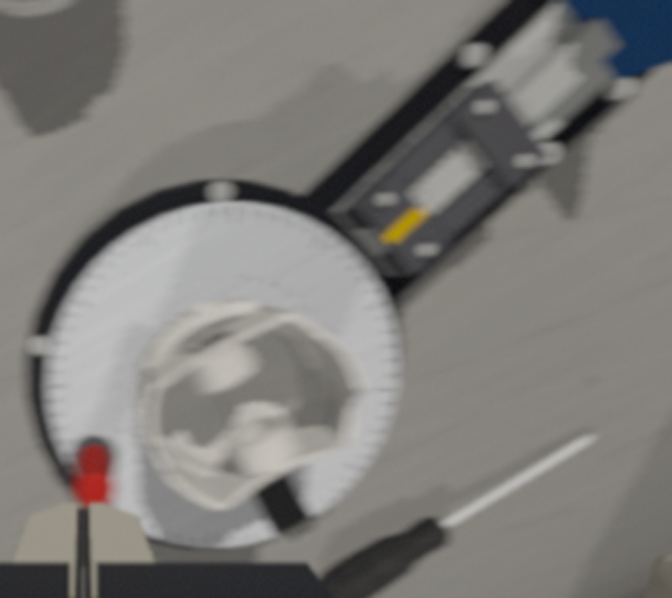

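>>> {"op": "arm_command", "data": {"targets": [{"x": 0,"y": 0,"z": -0.06,"rx": 0,"ry": 0,"rz": 0,"claw": 255},{"x": 0,"y": 0,"z": -0.12,"rx": 0,"ry": 0,"rz": 0,"claw": 255},{"x": 0,"y": 0,"z": -0.17,"rx": 0,"ry": 0,"rz": 0,"claw": 255},{"x": 0,"y": 0,"z": -0.21,"rx": 0,"ry": 0,"rz": 0,"claw": 255},{"x": 0,"y": 0,"z": -0.24,"rx": 0,"ry": 0,"rz": 0,"claw": 255},{"x": 0,"y": 0,"z": -0.26,"rx": 0,"ry": 0,"rz": 0,"claw": 255},{"x": 0,"y": 0,"z": -0.28,"rx": 0,"ry": 0,"rz": 0,"claw": 255},{"x": 0,"y": 0,"z": -0.28,"rx": 0,"ry": 0,"rz": 0,"claw": 255}]}}

```text
t: 2.53
tool_pos: [0.5766, 0.1374, 0.072]
orientation: [3.035, -0.807, -0.004]
force: [-0.5, 1.2, 0.0]
opening: 0.0002
gripper_force: 0.0
```

>>> {"op": "arm_command", "data": {"targets": [{"x": -0.013,"y": 0.007,"z": 0,"rx": 0,"ry": 0,"rz": 0.052,"claw": 255},{"x": -0.029,"y": 0.014,"z": 0,"rx": 0,"ry": 0,"rz": 0.105,"claw": 255},{"x": -0.046,"y": 0.018,"z": 0,"rx": 0,"ry": 0,"rz": 0.157,"claw": 255},{"x": -0.063,"y": 0.021,"z": 0,"rx": 0,"ry": 0,"rz": 0.209,"claw": 255},{"x": -0.081,"y": 0.022,"z": 0,"rx": 0,"ry": 0,"rz": 0.262,"claw": 255},{"x": -0.099,"y": 0.021,"z": 0,"rx": 0,"ry": 0,"rz": 0.314,"claw": 255},{"x": -0.116,"y": 0.018,"z": 0,"rx": 0,"ry": 0,"rz": 0.367,"claw": 255},{"x": -0.133,"y": 0.014,"z": 0,"rx": 0,"ry": 0,"rz": 0.419,"claw": 255},{"x": -0.149,"y": 0.007,"z": 0,"rx": 0,"ry": 0,"rz": 0.471,"claw": 255},{"x": -0.165,"y": -0.001,"z": 0,"rx": 0,"ry": 0,"rz": 0.524,"claw": 255}]}}

```text
t: 3.37
tool_pos: [0.4961, 0.1375, 0.0756]
orientation: [3.03, 0.829, 0.004]
force: [0.4, -0.5, 0.6]
opening: 0.0003
gripper_force: 0.0
```

```bash
python3 - <<'E'
from h import *
s=robot.read_state(); print(s['t'],s['tool_pos'],s['orientation'],s['force'])
A=np.array([.538,.068]); v=s['tool_pos'][:2]-A; print(np.hypot(*v),np.degrees(np.arctan2(v[1],v[0])))
im,d,c=cap('wrist'); im2,d2,c2=cap('top')
a=cv2.resize(im,(400,300)); b=cv2.resize(im2[150:270,190:350],(400,300)); cv2.imwrite('pics/p2.png',np.hstack([a,b])[:,:,::-1])
E
```

```text
3.3667 [0.49606983 0.13753383 0.0756281 ] [3.03000541 0.82900924 0.00354949] [ 0.41366805 -0.45944192  0.55903901]
0.08119786031243464 121.09074886102684
```

View pics/p2.png

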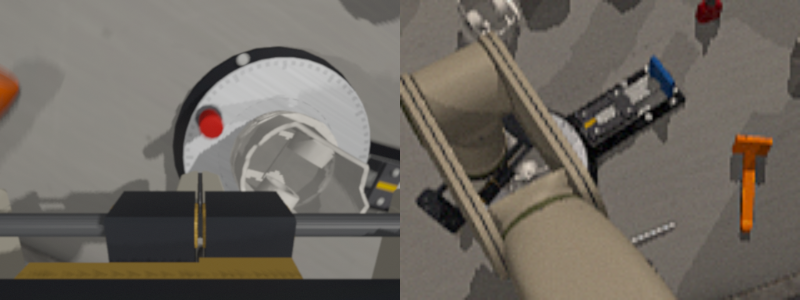

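The handle at wrist (210,124) of the half-scale picture is now ahead of the fingers, so the disc coasted a bit. I'll measure its angle.

```bash
cat >> h.py <<'E'
def handle(name='wrist',A=np.array([.538,.068])):
    im,d,c=cap(name); P=world(d,c); hsv=cv2.cvtColor(im,cv2.COLOR_RGB2HSV)
    near=np.hypot(P[...,0]-A[0],P[...,1]-A[1])<.115
    m=((hsv[...,0]<6)|(hsv[...,0]>174))&(hsv[...,1]>140)&(hsv[...,2]>50)&near
    t=m&(P[...,2]>.093)&(P[...,2]<.103); p=P[t]
    q=(p.min(0)+p.max(0))/2; v=q[:2]-A
    print('handle',m.sum(),t.sum(),q.round(4),np.ptp(p,0).round(3),'r',np.hypot(*v).round(4),'ang',np.degrees(np.arctan2(v[1],v[0])).round(1)%360)
    return im,d,c,P
E
python3 - <<'E'
from h import *
im,d,c,P=handle()
V=im.max(2).astype(int);S=V-im.min(2)
m=((V>120)&(S<40)&(P[...,2]>.033)&(P[...,2]<.047)).astype(np.uint8)
n,l,st,ce=cv2.connectedComponentsWithStats(m); i=1+st[1:,4].argmax(); print(st[i])
cn=max(cv2.findContours((l==i).astype(np.uint8),0,cv2.CHAIN_APPROX_NONE)[0],key=len)
w=ray(cv2.convexHull(cn)[:,0],c,.04); print('axis',fitc(w,.1))
E
```

```text
handle 894 742 [0.5399 0.151  0.0965] [0.018 0.019 0.006] r 0.083 ang 88.7
[  235    72   239   172 18399]
axis (array([0.53822699, 0.06648193]), np.float64(0.0022385451048008197))
```

```bash
python3 - <<'E'
from h import *
s=robot.read_state(); print(s['t'],s['tool_pos'],s['q'],s['force'])
im,d,c,P=handle()
for uv in ((256,225),(250,235),(245,230),(265,230),(275,235),(240,240)): print(uv,im[uv[1],uv[0]],P[uv[1],uv[0]].round(3))
im2,d2,c2=cap('scene'); im3,_,_=cap('top')
a=cv2.resize(im,(800,600)[0:0] or (512,384)); b=cv2.resize(im2[180:330,120:320],(288,216)); e=cv2.resize(im3[170:270,200:300],(288,288))[:168]
o=np.zeros((384,800,3),np.uint8);o[:,:512]=a;o[:216,512:]=b;o[216:,512:]=e
cv2.imwrite('pics/p3.png',o[:,:,::-1])
E
```

```text
3.5167 [0.49618207 0.13741118 0.07534665] [ 1.70577164e-01 -1.14888380e-02  1.85789258e+00 -2.73214890e-05
  1.29320941e+00  1.21562042e+00] [-0.02551992 -0.03856641  0.55754322]
handle 905 742 [0.5399 0.1511 0.0965] [0.018 0.018 0.007] r 0.0831 ang 88.7
(256, 225) [55 54 56] [0.502 0.139 0.106]
(250, 235) [130 127 114] [0.502 0.143 0.124]
(245, 230) [132 128 116] [0.501 0.146 0.118]
(265, 230) [132 128 117] [0.506 0.136 0.119]
(275, 235) [131 127 115] [0.509 0.131 0.125]
(240, 240) [131 127 116] [0.5   0.147 0.132]
```

View pics/p3.png

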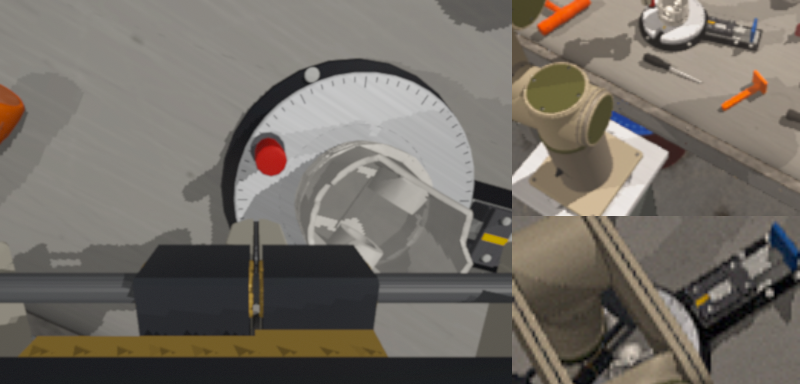

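```bash
python3 - <<'E'
from h import *
im,d,c=cap('wrist'); P=world(d,c)
for u in (245,265):
  for v in range(214,246,2): print(u,v,im[v,u],P[v,u].round(3),d[v,u].round(3))
K=np.array(c['intrinsics']);R=cv2.Rodrigues(np.array(c['orientation'],float))[0];o=np.array(c['origin']);print(o,c['orientation'])
for z in (.061,.08,.1,.12):
    q=R.T@(np.array([.503,.141,z])-o); print(z,K[0,0]*q[0]/-q[2]+K[0,2],K[1,1]*-q[1]/-q[2]+K[1,2])
E
```

```text
245 214 [137 137 137] [0.483 0.139 0.04 ] 0.239
245 216 [133 133 133] [0.481 0.138 0.039] 0.241
245 218 [131 131 130] [0.48  0.137 0.04 ] 0.24
245 220 [132 129 119] [0.501 0.146 0.103] 0.174
245 222 [131 127 116] [0.501 0.146 0.106] 0.171
245 224 [131 127 115] [0.501 0.146 0.108] 0.168
245 226 [133 128 118] [0.5   0.146 0.111] 0.166
245 228 [131 127 116] [0.501 0.146 0.115] 0.163
245 230 [131 127 116] [0.5   0.145 0.116] 0.161
245 232 [131 127 116] [0.501 0.146 0.12 ] 0.157
245 234 [131 127 116] [0.501 0.145 0.122] 0.155
245 236 [132 128 116] [0.501 0.145 0.125] 0.152
245 238 [131 127 116] [0.501 0.145 0.128] 0.15
245 240 [131 127 115] [0.501 0.145 0.13 ] 0.148
245 242 [131 128 115] [0.501 0.145 0.132] 0.145
245 244 [97 94 86] [0.525 0.156 0.189] 0.084
265 214 [132 131 132] [0.491 0.124 0.039] 0.24
265 216 [133 133 134] [0.49  0.123 0.04 ] 0.24
265 218 [132 131 129] [0.488 0.122 0.04 ] 0.24
265 220 [132 129 118] [0.507 0.136 0.103] 0.174
265 222 [132 128 116] [0.507 0.135 0.105] 0.172
265 224 [132 128 116] [0.507 0.136 0.108] 0.169
265 226 [132 128 117] [0.507 0.136 0.112] 0.165
265 228 [132 127 116] [0.506 0.136 0.114] 0.163
265 230 [132 128 116] [0.506 0.136 0.117] 0.16
265 232 [131 128 116] [0.506 0.136 0.12 ] 0.157
265 234 [131 128 116] [0.506 0.136 0.123] 0.155
265 236 [131 127 116] [0.507 0.136 0.126] 0.151
265 238 [131 127 115] [0.506 0.136 0.127] 0.151
265 240 [131 127 116] [0.506 0.136 0.13 ] 0.148
265 242 [131 127 116] [0.506 0.136 0.133] 0.145
265 244 [98 96 88] [0.528 0.151 0.189] 0.084
[0.55932374 0.17265687 0.26551855] [-0.24230041  0.13907805 -1.03957817]
0.061 254.47882508936738 200.62611883441664
0.08 254.37802987745584 208.88774155408152
0.1 254.24934046431517 219.4356967517593
0.12 254.08910584101886 232.56923731580537
```

The wrist depth shows the closed fingertips at z≈0.102 while the state says 0.061. The rows they project to agree, and so does the fact that they passed over the handle. The real tips are therefore about 27 mm above the reported TCP, and the disc has not moved. I'll go back behind the handle and descend 45 mm lower, working from the measured tip height.

>>> {"op": "arm_command", "data": {"targets": [{"x": 0,"y": 0,"z": 0.04,"rx": 0,"ry": 0,"rz": -0.05,"claw": 255},{"x": 0.03,"y": 0.006,"z": 0.06,"rx": 0,"ry": 0,"rz": -0.11,"claw": 255},{"x": 0.08,"y": 0.006,"z": 0.06,"rx": 0,"ry": 0,"rz": -0.17,"claw": 255},{"x": 0.12,"y": 0.006,"z": 0.06,"rx": 0,"ry": 0,"rz": -0.23,"claw": 255},{"x": 0.15,"y": 0.006,"z": 0.06,"rx": 0,"ry": 0,"rz": -0.29,"claw": 255},{"x": 0.17,"y": 0.006,"z": 0.06,"rx": 0,"ry": 0,"rz": -0.35,"claw": 255},{"x": 0.17,"y": 0.006,"z": 0.06,"rx": 0,"ry": 0,"rz": -0.41,"claw": 255},{"x": 0.17,"y": 0.006,"z": 0.06,"rx": 0,"ry": 0,"rz": -0.47,"claw": 255},{"x": 0.17,"y": 0.006,"z": 0.06,"rx": 0,"ry": 0,"rz": -0.524,"claw": 255},{"x": 0.17,"y": 0.006,"z": 0.06,"rx": 0,"ry": 0,"rz": -0.524,"claw": 255}]}}

```text
t: 4.55
tool_pos: [0.5809, 0.1405, 0.1039]
orientation: [3.034, -0.816, -0.0]
force: [-0.1, 0.8, -0.4]
opening: 0.0003
gripper_force: 0.0
```

>>> {"op": "arm_command", "data": {"targets": [{"x": 0,"y": 0,"z": -0.04,"rx": 0,"ry": 0,"rz": 0,"claw": 255},{"x": 0,"y": 0,"z": -0.08,"rx": 0,"ry": 0,"rz": 0,"claw": 255},{"x": 0,"y": 0,"z": -0.11,"rx": 0,"ry": 0,"rz": 0,"claw": 255},{"x": 0,"y": 0,"z": -0.13,"rx": 0,"ry": 0,"rz": 0,"claw": 255},{"x": 0,"y": 0,"z": -0.14,"rx": 0,"ry": 0,"rz": 0,"claw": 255},{"x": 0,"y": 0,"z": -0.146,"rx": 0,"ry": 0,"rz": 0,"claw": 255},{"x": 0,"y": 0,"z": -0.146,"rx": 0,"ry": 0,"rz": 0,"claw": 255}]}}

```text
t: 5.13
tool_pos: [0.5806, 0.1405, 0.031]
orientation: [3.037, -0.805, -0.0]
force: [0.4, 0.4, 0.9]
opening: 0.0004
gripper_force: 0.0
```

```bash
cat >> h.py <<'E'
def tip():
    s=robot.read_state(); im,d,c=cap('wrist'); P=world(d,c)
    A=np.array([.538,.068]); v=s['tool_pos'][:2]-A
    print('t',s['t'],'tcp',s['tool_pos'].round(4),'ori',s['orientation'].round(3),'F',s['force'].round(1),'r',np.hypot(*v).round(4),'b',np.degrees(np.arctan2(v[1],v[0])).round(1)%360)
    col=P[200:243,245]; dd=d[200:243,245]; k=dd<dd.max()-.02
    k&=(col[:,2]<.15+s['tool_pos'][2]); m=(d[190:243,235:280]<.18)&(d[190:243,235:280]>.13); print('tip z',np.percentile(P[190:243,235:280][m][:,2],1) if m.any() else None)
    return s
E
python3 -c "
from h import *
tip(); handle()"
```

```text
t 5.1333 tcp [0.5806 0.1405 0.031 ] ori [ 3.037 -0.805 -0.   ] F [0.4 0.4 0.9] r 0.0841 b 59.6
tip z 0.05655495577140275
handle 21 11 [0.5477 0.1557 0.0944] [0.002 0.002 0.002] r 0.0883 ang 83.7
```

>>> {"op": "arm_command", "data": {"targets": [{"x": -0.017,"y": 0.008,"z": 0,"rx": 0,"ry": 0,"rz": 0.052,"claw": 255},{"x": -0.033,"y": 0.015,"z": 0,"rx": 0,"ry": 0,"rz": 0.105,"claw": 255},{"x": -0.05,"y": 0.019,"z": 0,"rx": 0,"ry": 0,"rz": 0.157,"claw": 255},{"x": -0.067,"y": 0.022,"z": 0,"rx": 0,"ry": 0,"rz": 0.209,"claw": 255},{"x": -0.085,"y": 0.023,"z": 0,"rx": 0,"ry": 0,"rz": 0.262,"claw": 255},{"x": -0.103,"y": 0.022,"z": 0,"rx": 0,"ry": 0,"rz": 0.314,"claw": 255},{"x": -0.12,"y": 0.019,"z": 0,"rx": 0,"ry": 0,"rz": 0.367,"claw": 255},{"x": -0.137,"y": 0.015,"z": 0,"rx": 0,"ry": 0,"rz": 0.419,"claw": 255},{"x": -0.153,"y": 0.008,"z": 0,"rx": 0,"ry": 0,"rz": 0.471,"claw": 255},{"x": -0.169,"y": 0,"z": 0,"rx": 0,"ry": 0,"rz": 0.524,"claw": 255}]}}

```text
t: 6.07
tool_pos: [0.4973, 0.141, 0.0328]
orientation: [-3.03, -0.83, -0.006]
force: [3.3, 0.8, -1.3]
opening: 0.0005
gripper_force: 1.4
```

```bash
python3 - <<'E'
from h import *
tip(); im,d,c=cap('wrist'); im3,d3,_=cap('top'); im2,_,_=cap('scene')
P=world(d,c); hsv=cv2.cvtColor(im,cv2.COLOR_RGB2HSV); m=((hsv[...,0]<6)|(hsv[...,0]>174))&(hsv[...,1]>140)&(hsv[...,2]>50)
print(m.sum()); 
if m.any(): print(np.argwhere(m).mean(0),np.median(P[m],0))
o=np.zeros((384,800,3),np.uint8);o[:,:512]=im;o[:288,512:]=cv2.resize(im3[170:270,200:300],(288,288))
cv2.imwrite('pics/p4.png',o[:,:,::-1])
E
```

```text
t 6.0667 tcp [0.4973 0.141  0.0328] ori [-3.03  -0.83  -0.006] F [ 3.3  0.8 -1.3] r 0.0836 b 119.2
tip z 0.058653305658215214
36
[308.66666667 255.66666667] [0.47403613 0.12576577 0.0978218 ]
```

The handle is being pushed now (3.3 N against the tips). I'll carry on round the arc and slow down towards the end.

>>> {"op": "arm_command", "data": {"targets": [{"x": -0.017,"y": -0.01,"z": 0,"rx": 0,"ry": 0,"rz": 0.06,"claw": 255},{"x": -0.031,"y": -0.021,"z": 0,"rx": 0,"ry": 0,"rz": 0.112,"claw": 255},{"x": -0.043,"y": -0.034,"z": 0,"rx": 0,"ry": 0,"rz": 0.164,"claw": 255},{"x": -0.055,"y": -0.047,"z": 0,"rx": 0,"ry": 0,"rz": 0.216,"claw": 255},{"x": -0.064,"y": -0.062,"z": 0,"rx": 0,"ry": 0,"rz": 0.269,"claw": 255},{"x": -0.072,"y": -0.078,"z": 0,"rx": 0,"ry": 0,"rz": 0.321,"claw": 255},{"x": -0.078,"y": -0.094,"z": 0,"rx": 0,"ry": 0,"rz": 0.373,"claw": 255},{"x": -0.082,"y": -0.105,"z": 0,"rx": 0,"ry": 0,"rz": 0.408,"claw": 255},{"x": -0.083,"y": -0.112,"z": 0,"rx": 0,"ry": 0,"rz": 0.428,"claw": 255},{"x": -0.084,"y": -0.117,"z": 0,"rx": 0,"ry": 0,"rz": 0.443,"claw": 255}]}}

```text
t: 7.1
tool_pos: [0.4552, 0.0821, 0.032]
orientation: [2.389, 2.039, 0.003]
force: [0.0, 1.8, 1.2]
opening: 0.0002
gripper_force: 1.0
```

```bash
python3 - <<'E'
from h import *
tip(); im,d,c=cap('wrist'); im3,d3,_=cap('top')
P=world(d,c); hsv=cv2.cvtColor(im,cv2.COLOR_RGB2HSV); m=((hsv[...,0]<6)|(hsv[...,0]>174))&(hsv[...,1]>140)&(hsv[...,2]>50)
print(m.sum()); 
if m.any(): print(np.argwhere(m).mean(0),np.median(P[m],0),P[m].min(0),P[m].max(0))
o=np.zeros((384,800,3),np.uint8);o[:,:512]=im;o[:288,512:]=cv2.resize(im3[170:270,200:300],(288,288))
cv2.imwrite('pics/p5.png',o[:,:,::-1])
E
```

```text
t 7.1 tcp [0.4552 0.0821 0.032 ] ori [2.389 2.039 0.003] F [0.  1.8 1.2] r 0.084 b 170.3
tip z 0.05760084006916818
38
[306.55263158 255.76315789] [0.45082525 0.0564457  0.0978238 ] [0.44930045 0.05334486 0.09657343] [0.45471202 0.08106967 0.11626551]
```

View pics/p5.png

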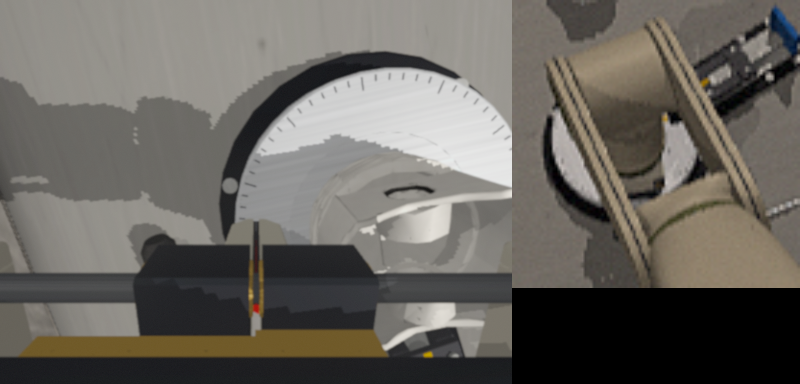

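Through the gap between the fingers the handle top shows at (256,306). It sits about 12° short of its target of about 195°. I'll push gently on to finger angle 181°, then retreat upward so I can see it.

>>> {"op": "arm_command", "data": {"targets": [{"x": -0.001,"y": -0.006,"z": 0,"rx": 0,"ry": 0,"rz": 0.017,"claw": 255},{"x": -0.001,"y": -0.011,"z": 0,"rx": 0,"ry": 0,"rz": 0.032,"claw": 255},{"x": -0.002,"y": -0.015,"z": 0,"rx": 0,"ry": 0,"rz": 0.045,"claw": 255},{"x": -0.002,"y": -0.019,"z": 0,"rx": 0,"ry": 0,"rz": 0.058,"claw": 255},{"x": -0.002,"y": -0.023,"z": 0,"rx": 0,"ry": 0,"rz": 0.068,"claw": 255},{"x": -0.002,"y": -0.026,"z": 0,"rx": 0,"ry": 0,"rz": 0.078,"claw": 255},{"x": -0.002,"y": -0.029,"z": 0,"rx": 0,"ry": 0,"rz": 0.086,"claw": 255},{"x": -0.002,"y": -0.031,"z": 0,"rx": 0,"ry": 0,"rz": 0.093,"claw": 255},{"x": -0.002,"y": -0.031,"z": 0,"rx": 0,"ry": 0,"rz": 0.093,"claw": 255}]}}

```text
t: 8.0
tool_pos: [0.4533, 0.0664, 0.0313]
orientation: [2.187, 2.255, 0.0]
force: [1.0, 1.1, 0.6]
opening: 0.0002
gripper_force: 0.4
```

>>> {"op": "arm_command", "data": {"targets": [{"x": 0,"y": 0.03,"z": 0.0,"rx": 0,"ry": 0,"rz": 0,"claw": 255},{"x": 0,"y": 0.05,"z": 0.06,"rx": 0,"ry": 0,"rz": 0,"claw": 255},{"x": 0,"y": 0.06,"z": 0.14,"rx": 0,"ry": 0,"rz": 0,"claw": 255},{"x": 0,"y": 0.08,"z": 0.22,"rx": 0,"ry": 0,"rz": 0,"claw": 255},{"x": 0,"y": 0.15,"z": 0.3,"rx": 0,"ry": 0,"rz": 0,"claw": 255},{"x": 0,"y": 0.23,"z": 0.38,"rx": 0,"ry": 0,"rz": 0,"claw": 255},{"x": 0,"y": 0.3,"z": 0.38,"rx": 0,"ry": 0,"rz": 0,"claw": 255},{"x": 0,"y": 0.36,"z": 0.38,"rx": 0,"ry": 0,"rz": 0,"claw": 255},{"x": 0,"y": 0.36,"z": 0.38,"rx": 0,"ry": 0,"rz": 0,"claw": 255}]}}

```text
t: 8.75
tool_pos: [0.453, 0.2522, 0.2231]
orientation: [-2.184, -2.257, -0.007]
force: [0.8, 0.1, -0.2]
opening: 0.0006
gripper_force: 0.0
```

```bash
python3 - <<'E'
from h import *
s=robot.read_state(); print(s['t'],s['tool_pos'],s['orientation'],s['force'])
for n in ('scene','top','wrist'):
    try: im,d,c,P=handle(n); np.savez(n+'6.npz',im=im,P=P,**{k:np.array(v) for k,v in c.items()})
    except Exception as e: print(n,e)
    cv2.imwrite(f'pics/{n}6.png',im[:,:,::-1])
a=cv2.imread('pics/top6.png')[160:260,190:310]; b=cv2.imread('pics/scene6.png')[160:240,220:316]; w=cv2.imread('pics/wrist6.png')
cv2.imwrite('pics/p6.png',np.hstack([cv2.resize(a,(400,333),interpolation=2),cv2.resize(w,(400,333))]))
E
```

```text
8.75 [0.45303219 0.25221547 0.22314666] [-2.18411135 -2.25749504 -0.00676722] [ 0.78313608  0.11983628 -0.22772862]
handle 34 12 [0.4566 0.0431 0.0975] [0.013 0.016 0.006] r 0.0851 ang 197.0
handle 36 13 [0.4544 0.0492 0.0985] [0.017 0.011 0.009] r 0.0857 ang 192.7
handle 152 95 [0.4581 0.0466 0.0961] [0.01  0.018 0.006] r 0.0827 ang 195.0
```

View pics/p6.png

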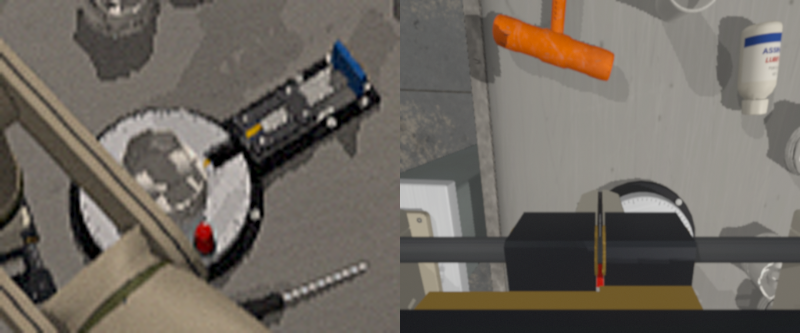

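The slot (crop (225,155)) and its yellow pointer (207,162) now point straight at the bar (yellow mark (253,130)). Handle readings average 195°. Checking numerically, along with the plate position.

```bash
python3 - <<'E'
from h import *
z=np.load('top6.npz'); im,P=z['im'],z['P']; c={k:z[k] for k in('intrinsics','origin','orientation')}
hsv=cv2.cvtColor(im,cv2.COLOR_RGB2HSV);H,S,V=[hsv[...,i].astype(int) for i in range(3)]
box=np.zeros(H.shape,bool);box[165:240,235:305]=1
m=(box&(H>12)&(H<32)&(S>110)&(V>90)).astype(np.uint8)
A=np.array([.5375,.0675])
n,l,st,ce=cv2.connectedComponentsWithStats(m)
def pr(n,p): v=p[:2]-A; print(n,p.round(4),np.hypot(*v).round(4),np.degrees(np.arctan2(v[1],v[0])).round(1))
for i in range(1,n): pr(('yel',st[i,4]),ray(ce[i],c,.039)[0])
f=lambda x,y:(190+x/3.333,160+y/3.333)
pr('slotmouth',ray(f(231,150),c,.04)[0])
b=(box&(H>100)&(H<125)&(S>120)&(V>40)).astype(np.uint8)
n,l,st,ce=cv2.connectedComponentsWithStats(b)
for i in range(1,n):
    if st[i,4]>15:
        print(st[i]); q=P[l==i]; k=(q[:,2]>.02)&(q[:,2]<.085); pr('blue',np.median(q[k],0)); print(q[k].min(0),q[k].max(0))
        rr,cc=np.nonzero(l==i); 
        for j in (rr.argmin(),cc.argmax()): print((cc[j],rr[j])); pr('c',ray((cc[j],rr[j]),c,.078)[0])
E
```

```text
('yel', np.int32(14)) [ 0.5725 -0.0543  0.039 ] 0.1268 -74.0
('yel', np.int32(3)) [0.5534 0.0119 0.039 ] 0.0578 -74.0
slotmouth [ 0.5558 -0.0218  0.04  ] 0.0912 -78.4
[290 173  10  16  82]
blue [ 0.5987 -0.1833  0.0695] 0.2581 -76.3
[ 0.57475253 -0.19565733  0.02635787] [ 0.6273018  -0.17378377  0.0842625 ]
(np.int64(290), np.int64(173))
c [ 0.6288 -0.1756  0.078 ] 0.2597 -69.4
(np.int64(299), np.int64(182))
c [ 0.581  -0.1949  0.078 ] 0.2659 -80.6
```

Aligned: both yellow lines lie at -74.0°. Now I'll move to behind the blue plate, staying high.

>>> {"op": "arm_command", "data": {"targets": [{"x": 0.03,"y": -0.06,"z": 0,"rx": 0,"ry": 0,"rz": 0.02,"claw": 255},{"x": 0.34,"y": -0.98,"z": 0,"rx": 0,"ry": 0,"rz": 0.12,"claw": 255},{"x": 0.34,"y": -0.98,"z": 0,"rx": 0,"ry": 0,"rz": 0.12,"claw": 255},{"x": 0.34,"y": -0.98,"z": 0,"rx": 0,"ry": 0,"rz": 0.12,"claw": 255},{"x": 0.34,"y": -0.98,"z": 0,"rx": 0,"ry": 0,"rz": 0.12,"claw": 255},{"x": 0.34,"y": -0.98,"z": 0,"rx": 0,"ry": 0,"rz": 0.12,"claw": 255},{"x": 0.34,"y": -0.98,"z": 0,"rx": 0,"ry": 0,"rz": 0.12,"claw": 255},{"x": 0.34,"y": -0.98,"z": 0,"rx": 0,"ry": 0,"rz": 0.12,"claw": 255},{"x": 0.34,"y": -0.98,"z": 0,"rx": 0,"ry": 0,"rz": 0.12,"claw": 255},{"x": 0.34,"y": -0.98,"z": 0,"rx": 0,"ry": 0,"rz": 0.12,"claw": 255}]}}

```text
t: 9.73
tool_pos: [0.585, -0.1386, 0.2203]
orientation: [-1.905, -2.497, 0.002]
force: [-0.0, 1.4, 0.5]
opening: 0.0005
gripper_force: 0.0
```

>>> {"op": "arm_command", "data": {"targets": [{"x": 0.03,"y": -0.08,"z": 0,"rx": 0,"ry": 0,"rz": 0,"claw": 255},{"x": 0.06,"y": -0.15,"z": 0,"rx": 0,"ry": 0,"rz": 0,"claw": 255},{"x": 0.075,"y": -0.2,"z": 0,"rx": 0,"ry": 0,"rz": 0,"claw": 255},{"x": 0.075,"y": -0.2,"z": -0.08,"rx": 0,"ry": 0,"rz": 0,"claw": 255},{"x": 0.075,"y": -0.2,"z": -0.16,"rx": 0,"ry": 0,"rz": 0,"claw": 255},{"x": 0.075,"y": -0.2,"z": -0.22,"rx": 0,"ry": 0,"rz": 0,"claw": 255},{"x": 0.075,"y": -0.2,"z": -0.24,"rx": 0,"ry": 0,"rz": 0,"claw": 255},{"x": 0.075,"y": -0.2,"z": -0.24,"rx": 0,"ry": 0,"rz": 0,"claw": 255}]}}

```text
t: 10.4
tool_pos: [0.6197, -0.2346, 0.0963]
orientation: [-1.9, -2.492, 0.004]
force: [-0.7, -0.0, -0.3]
opening: 0.0005
gripper_force: 0.0
```

```bash
python3 - <<'E'
from h import *
tip(); im,d,c=cap('top'); P=world(d,c); cv2.imwrite('pics/top7.png',im[:,:,::-1])
hsv=cv2.cvtColor(im,cv2.COLOR_RGB2HSV);b=(hsv[...,0]>100)&(hsv[...,0]<125)&(hsv[...,1]>120); b[:160]=0;b[240:]=0;b[:,:270]=0;b[:,310:]=0
print(b.sum(),np.median(P[b],0))
w,d,c=cap('wrist'); cv2.imwrite('pics/p7.png',np.hstack([cv2.resize(im[140:260,190:350],(400,300)),cv2.resize(w,(400,300))])[:,:,::-1])
E
```

```text
t 10.4 tcp [ 0.6197 -0.2346  0.0963] ori [-1.9   -2.492  0.004] F [-0.7 -0.  -0.3] r 0.3134 b 285.1
tip z 0.12172605606709545
38 [ 0.61427269 -0.17629471  0.05922266]
```

View pics/p7.png

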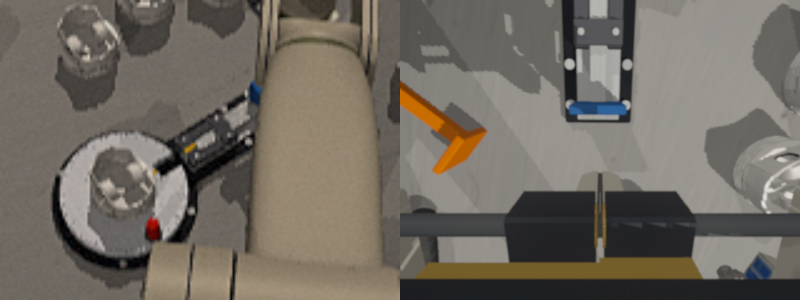

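Wrist view: the blue plate at (597,105) is centred ahead of the fingers at (600,190), and the view is aligned with the bar. Lowering now.

>>> {"op": "arm_command", "data": {"targets": [{"x": 0,"y": 0,"z": -0.05,"rx": 0,"ry": 0,"rz": 0,"claw": 255},{"x": 0,"y": 0,"z": -0.1,"rx": 0,"ry": 0,"rz": 0,"claw": 255},{"x": 0,"y": 0,"z": -0.14,"rx": 0,"ry": 0,"rz": 0,"claw": 255},{"x": 0,"y": 0,"z": -0.16,"rx": 0,"ry": 0,"rz": 0,"claw": 255},{"x": 0,"y": 0,"z": -0.17,"rx": 0,"ry": 0,"rz": 0,"claw": 255},{"x": 0,"y": 0,"z": -0.17,"rx": 0,"ry": 0,"rz": 0,"claw": 255}]}}

```text
t: 11.05
tool_pos: [0.6244, -0.2347, 0.017]
orientation: [1.902, 2.5, 0.0]
force: [-0.4, 0.5, -0.3]
opening: 0.0007
gripper_force: 0.0
```

```bash
cat >> h.py <<'E'
def plate():
    im,d,c=cap('wrist'); P=world(d,c); hsv=cv2.cvtColor(im,cv2.COLOR_RGB2HSV)
    s=robot.read_state(); A=np.array([.5375,.0675]); a=np.radians(-74.5); u=np.array([np.cos(a),np.sin(a)]); n=np.array([-u[1],u[0]])
    m=(hsv[...,0]>98)&(hsv[...,0]<125)&(hsv[...,1]>110)&(P[...,2]>.03)&(P[...,2]<.09)
    q=P[m][:,:2]-A; along=q@u; lat=q@n
    print('plate n',m.sum(),'along',np.percentile(along,[2,50,98]).round(4),'lat',np.percentile(lat,[2,50,98]).round(4),'zmax',P[m][:,2].max() if m.any() else 0)
    t=s['tool_pos'][:2]-A; print('tcp along',(t@u).round(4),'lat',(t@n).round(4),'F along',(s['force'][:2]@u).round(1),s['force'].round(1))
E
python3 -c "
from h import *
tip(); plate()"
```

```text
t 11.05 tcp [ 0.6244 -0.2347  0.017 ] ori [1.902 2.5   0.   ] F [-0.4  0.5 -0.3] r 0.3147 b 285.9
tip z 0.04268830832415929
plate n 3180 along [0.2582 0.2615 0.2677] lat [-0.027  -0.0013  0.0242] zmax 0.08013947788263312
tcp along 0.3151 lat 0.0037 F along -0.5 [0.3 0.6 0.1]
```

>>> {"op": "arm_command", "data": {"targets": [{"x": -0.015,"y": 0.017,"z": -0.012,"rx": 0,"ry": 0,"rz": 0,"claw": 255},{"x": -0.02,"y": 0.036,"z": -0.012,"rx": 0,"ry": 0,"rz": 0,"claw": 255},{"x": -0.026,"y": 0.055,"z": -0.012,"rx": 0,"ry": 0,"rz": 0,"claw": 255},{"x": -0.03,"y": 0.071,"z": -0.012,"rx": 0,"ry": 0,"rz": 0,"claw": 255},{"x": -0.034,"y": 0.086,"z": -0.012,"rx": 0,"ry": 0,"rz": 0,"claw": 255},{"x": -0.038,"y": 0.101,"z": -0.012,"rx": 0,"ry": 0,"rz": 0,"claw": 255},{"x": -0.043,"y": 0.117,"z": -0.012,"rx": 0,"ry": 0,"rz": 0,"claw": 255},{"x": -0.047,"y": 0.132,"z": -0.012,"rx": 0,"ry": 0,"rz": 0,"claw": 255},{"x": -0.05,"y": 0.144,"z": -0.012,"rx": 0,"ry": 0,"rz": 0,"claw": 255},{"x": -0.052,"y": 0.152,"z": -0.012,"rx": 0,"ry": 0,"rz": 0,"claw": 255}]}}

```text
t: 11.98
tool_pos: [0.5981, -0.1579, 0.0106]
orientation: [1.901, 2.5, 0.0]
force: [1.7, -3.7, 3.1]
opening: 0.0003
gripper_force: 2.3
```

```bash
python3 -c "
from h import *
tip(); plate()"
```

```text
t 11.9833 tcp [ 0.5981 -0.1579  0.0106] ori [1.901 2.5   0.   ] F [ 1.7 -3.7  3.1] r 0.2338 b 284.9
tip z 0.032776366150000055
plate n 4350 along [0.2147 0.2153 0.2212] lat [-0.0276 -0.0019  0.0242] zmax 0.07968087258769346
tcp along 0.2327 lat -0.0023 F along 0.7 [-0.2 -0.8  0.4]
```

>>> {"op": "arm_command", "data": {"targets": [{"x": -0.001,"y": 0.004,"z": 0,"rx": 0,"ry": 0,"rz": 0,"claw": 255},{"x": -0.002,"y": 0.008,"z": 0,"rx": 0,"ry": 0,"rz": 0,"claw": 255},{"x": -0.003,"y": 0.012,"z": 0,"rx": 0,"ry": 0,"rz": 0,"claw": 255},{"x": -0.004,"y": 0.016,"z": 0,"rx": 0,"ry": 0,"rz": 0,"claw": 255},{"x": -0.005,"y": 0.019,"z": 0,"rx": 0,"ry": 0,"rz": 0,"claw": 255},{"x": -0.005,"y": 0.02,"z": 0,"rx": 0,"ry": 0,"rz": 0,"claw": 255}]}}

```text
t: 12.58
tool_pos: [0.5949, -0.1481, 0.0098]
orientation: [-1.902, -2.5, 0.0]
force: [0.9, -2.9, -0.0]
opening: 0.0007
gripper_force: 1.3
```

```bash
python3 -c "
from h import *
plate()"
```

```text
plate n 4270 along [0.2052 0.2058 0.2114] lat [-0.0272 -0.0017  0.0241] zmax 0.07974969956839752
tcp along 0.2231 lat -0.0023 F along 2.2 [ 0.6 -2.2  0.5]
```

>>> {"op": "arm_command", "data": {"targets": [{"x": -0.001,"y": 0.003,"z": 0,"rx": 0,"ry": 0,"rz": 0,"claw": 255},{"x": -0.002,"y": 0.006,"z": 0,"rx": 0,"ry": 0,"rz": 0,"claw": 255},{"x": -0.002,"y": 0.008,"z": 0,"rx": 0,"ry": 0,"rz": 0,"claw": 255},{"x": -0.002,"y": 0.008,"z": 0,"rx": 0,"ry": 0,"rz": 0,"claw": 255}]}}

```text
t: 12.97
tool_pos: [0.5939, -0.1444, 0.0099]
orientation: [-1.902, -2.5, 0.001]
force: [0.4, -2.6, -1.0]
opening: 0.0006
gripper_force: 1.3
```

>>> {"op": "arm_command", "data": {"targets": [{"x": 0,"y": 0.002,"z": 0,"rx": 0,"ry": 0,"rz": 0,"claw": 255},{"x": -0.001,"y": 0.004,"z": 0,"rx": 0,"ry": 0,"rz": 0,"claw": 255},{"x": -0.001,"y": 0.004,"z": 0,"rx": 0,"ry": 0,"rz": 0,"claw": 255}]}}

```text
t: 13.22
tool_pos: [0.5941, -0.1442, 0.0103]
orientation: [1.901, 2.498, -0.002]
force: [2.1, -10.5, -2.9]
opening: 0.0005
gripper_force: 5.0
```

```bash
python3 -c "
from h import *
plate()"
```

```text
plate n 3881 along [0.2011 0.2017 0.2073] lat [-0.027  -0.0019  0.0242] zmax 0.08060690579152568
tcp along 0.2192 lat -0.002 F along 9.7 [ 0.9 -9.8 -4. ]
```

The force rose to 10 N with no further motion, and the plate's inner face sits at 0.201 m from the axis, so the bar is home. One firmer nudge, then retreat and verify.

>>> {"op": "arm_command", "data": {"targets": [{"x": 0,"y": 0.002,"z": 0,"rx": 0,"ry": 0,"rz": 0,"claw": 255},{"x": 0,"y": 0.002,"z": 0,"rx": 0,"ry": 0,"rz": 0,"claw": 255}]}}

```text
t: 13.43
tool_pos: [0.5942, -0.1442, 0.0104]
orientation: [1.901, 2.497, -0.004]
force: [2.6, -13.5, -3.0]
opening: 0.0005
gripper_force: 6.7
```

>>> {"op": "arm_command", "data": {"targets": [{"x": 0.005,"y": -0.02,"z": 0,"rx": 0,"ry": 0,"rz": 0,"claw": 255},{"x": 0.02,"y": -0.07,"z": 0,"rx": 0,"ry": 0,"rz": 0,"claw": 255},{"x": 0.04,"y": -0.13,"z": 0.02,"rx": 0,"ry": 0,"rz": 0,"claw": 255},{"x": 0.05,"y": -0.18,"z": 0.1,"rx": 0,"ry": 0,"rz": 0,"claw": 255},{"x": 0.05,"y": -0.18,"z": 0.18,"rx": 0,"ry": 0,"rz": 0,"claw": 255},{"x": 0.05,"y": -0.18,"z": 0.26,"rx": 0,"ry": 0,"rz": 0,"claw": 255},{"x": 0.05,"y": -0.18,"z": 0.3,"rx": 0,"ry": 0,"rz": 0,"claw": 255},{"x": 0.05,"y": -0.18,"z": 0.3,"rx": 0,"ry": 0,"rz": 0,"claw": 255}]}}

```text
t: 14.1
tool_pos: [0.6226, -0.233, 0.1685]
orientation: [1.896, 2.492, 0.005]
force: [0.2, -0.0, 1.2]
opening: 0.0004
gripper_force: 0.0
```

```bash
python3 - <<'E'
from h import *
plate(); w,_,_=cap('wrist'); im,_,_=cap('top')
cv2.imwrite('pics/p8.png',np.hstack([cv2.resize(im[160:250,200:320],(400,300),interpolation=2),cv2.resize(w,(400,300))])[:,:,::-1])
E
```

```text
plate n 979 along [0.2021 0.2091 0.5453] lat [-0.0275  0.0021  0.2427] zmax 0.07977295390419198
tcp along 0.3113 lat 0.0006 F along 0.5 [ 0.7 -0.3  0.9]
```

View pics/p8.png

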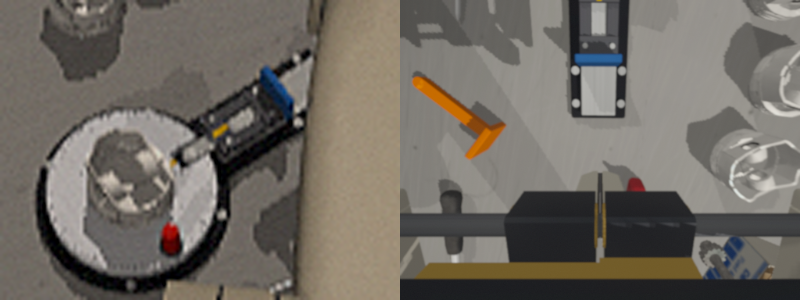

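The top view shows the bar in the slot (crop (195,150)) and the blue plate against the guide's end (278,90). The arm is clear, so I'm handing in.

```bash
python3 -c "
from plant import robot
print(robot.close_job())"
```

```text
the job is handed in; nothing more can be done
None
```

The fixture looks locked and the job is handed in at about 14 s of the 61 s allowed: the top view shows the bar in the slot with its plate against the guide, and the push force rose to 13 N with no further movement; no verdict was returned.

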